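Set out the paint jars in rows on the painter's tray

TASK

Set out the paint jars on the tray in a neat grid, one upright in the middle of each cork square: the two tall jars in the row away from the robot, the two squat jars in the row nearest the robot. Three of them are in the slanted rack, and one squat jar has been left in the tray's far row. Leave the pointed dropper bottle in the rack and everything else where it is, and do not knock any jar over.

Things in the scene. Friction and masses are not known exactly. Their poses are not given: they have to be found in the camera images.
- tall_jar_a: Tall straight-sided screw-cap jar, amber glass with a white plastic cap of the same 38 mm diameter (cap is the top 16 mm), 78 mm high, about 100 g. Origin: centre of the underside; z runs up the jar's axis to the cap. Starts leaning in one of the rack's pockets.
- tall_jar_b: Tall straight-sided screw-cap jar, amber glass with a white plastic cap of the same 38 mm diameter (cap is the top 16 mm), 78 mm high, about 100 g. Origin: centre of the underside; z runs up the jar's axis to the cap. Starts leaning in one of the rack's pockets.
- squat_jar_a: Squat jar: same look and 38 mm diameter as the tall one, cap included (top 16 mm), but only 52 mm high, about 70 g. Origin: centre of the underside; z runs up the jar's axis. Starts leaning in one of the rack's pockets.
- squat_jar_b: Squat jar: same look and 38 mm diameter as the tall one, cap included (top 16 mm), but only 52 mm high, about 70 g. Origin: centre of the underside; z runs up the jar's axis. Starts upright on the tray, somewhere in its far row.
- dropper_bottle: Bystander: bottle of the same glass and 38 mm diameter, 80 mm high, with a pointed conical white nozzle from 42 mm up. Leans in the remaining pocket of the rack and stays there. Origin: centre of the underside; z up its axis.
- rack: Fixed pale wood rack, four round pockets 40 mm wide, 22 mm deep, at y = -120, -40, 40, 120 mm (contents vary). Pocket axes lean 30 degrees from vertical to the rack's -x (the tray's side), square to the sloping face: things come out along that axis and stand out by their height less 22 mm. Block 72 x 324 x 34 mm, far edge 76 mm high. Origin: on the table under the middle; z up.
- tray: Fixed plain metal tray 190 (x) by 250 mm (y), floor 6 mm and rim 12 mm above the table, rim 6 mm thick. Origin: at table height under the middle of the 2 x 2 grid of cork squares; x away from the robot, y to its left; it reaches from y = -155 to 95 mm. Squares 58 mm wide, level with the floor, 84 mm apart centre to centre. A paintbrush lies in the strip at its right (-y).
- far_left (a point): Centre of the far-row (away from the robot), left cork square, on the tray's floor (level with it). Axes are the tray's.
- far_right (a point): Centre of the far-row (away from the robot), right cork square, on the tray's floor (level with it). Axes are the tray's.
- near_left (a point): Centre of the near-row (towards the robot), left cork square, on the tray's floor (level with it). Axes are the tray's.
- near_right (a point): Centre of the near-row (towards the robot), right cork square, on the tray's floor (level with it). Axes are the tray's.
- bead_stand_a: Bystander: bead on an upright wire in a clay foot 44 mm across; 78 mm high overall. Stands beyond the work, between rack and tray. Origin: centre of the underside.
- bead_stand_b: Bystander: another bead on a wire, same size, on the robot's side. Origin: centre of the underside.
- ink_pot: Bystander: dark screw-cap ink pot, 50 mm across and 50 mm high, on the robot's side. Origin: centre of the underside.
- sanding_block: Bystander: cork sanding block 100 x 60 x 28 mm beyond the tray. Origin: centre of the underside.
- clay_spatula: Bystander: spatula about 160 mm long lying beyond rack and tray. Origin on its underside.
- paintbrush: Bystander: paintbrush about 150 mm long lying in the strip at the tray's right, roughly along the tray's x. Origin on its underside.

How it is judged:
At the end, for the whole second after the job is handed in: Both tall jars stand in the far row and both squat jars in the near row, one on each cork square, their centres within 12 mm of the square's centre along each tray axis, upright within 4.5 degrees, resting on the tray floor (within 4 mm) and still ((((x of tall_jar_a in the frame of far_left between -0.012 and 0.012 m and y of tall_jar_a in the frame of far_left between -0.012 and 0.012 m) and (x of tall_jar_b in the frame of far_right between -0.012 and 0.012 m and y of tall_jar_b in the frame of far_right between -0.012 and 0.012 m)) or ((x of tall_jar_a in the frame of far_right between -0.012 and 0.012 m and y of tall_jar_a in the frame of far_right between -0.012 and 0.012 m) and (x of tall_jar_b in the frame of far_left between -0.012 and 0.012 m and y of tall_jar_b in the frame of far_left between -0.012 and 0.012 m))) and (((x of squat_jar_a in the frame of near_left between -0.012 and 0.012 m and y of squat_jar_a in the frame of near_left between -0.012 and 0.012 m) and (x of squat_jar_b in the frame of near_right between -0.012 and 0.012 m and y of squat_jar_b in the frame of near_right between -0.012 and 0.012 m)) or ((x of squat_jar_a in the frame of near_right between -0.012 and 0.012 m and y of squat_jar_a in the frame of near_right between -0.012 and 0.012 m) and (x of squat_jar_b in the frame of near_left between -0.012 and 0.012 m and y of squat_jar_b in the frame of near_left between -0.012 and 0.012 m))) and angle between each of tall_jar_a, tall_jar_b, squat_jar_a, squat_jar_b's own z axis and vertical below 0.08 rad and z of tall_jar_a in the frame of tray between 0.002 and 0.01 m and linear speed of each of tall_jar_a, tall_jar_b, squat_jar_a, squat_jar_b below 0.02 m/s and z of tall_jar_b in the frame of tray between 0.002 and 0.01 m and z of squat_jar_a in the frame of tray between 0.002 and 0.01 m and z of squat_jar_b in the frame of tray between 0.002 and 0.01 m); the robot touches nothing.
It fails at once if a jar is knocked over or turned past 70 degrees from upright (angle between any of tall_jar_a, tall_jar_b, squat_jar_a, squat_jar_b's own z axis and vertical above 1.22 rad).
It fails at once if the dropper bottle is moved more than 20 mm from its place in the rack (distance of dropper_bottle from where it was at the start of the episode above 0.02 m).
It fails at once if another thing lying about (bead stand, ink pot, sanding block, clay spatula, paintbrush) is moved more than 25 mm (distance of any of bead_stand_a, bead_stand_b, ink_pot, sanding_block, clay_spatula, paintbrush from where it was at the start of the episode above 0.025 m).
It also fails if it takes over 72 s, if anything falls off the work surface, if the arm or the gripper's body presses on something with over 40 N, if the wrist force passes 120 N, or if a joint passes its speed limit or range.

ROBOT

A 7-joint arm with a two-finger parallel gripper is mounted at the origin on the work surface. World frame = base frame: x ahead of the robot, y to its left, z up, the work surface at z = 0. Lengths are in m, angles in rad, forces in N, time in s.
With the tool pointing down it reaches from about 0.425 to 0.95 m from the base axis. Payload 4.7 kg.
Tool frame: the origin (TCP) lies on the centre line of the jaws, within the pads' length; the fingertips stand robot.nose_length ahead of it and the grasp point (between the pads) lies 8 mm behind it (robot.nose_length is the distance from the TCP to the fingertips, in m); z points along the fingers, y is the line along which they close (so a half turn about z gives the same grasp; the last joint's range is limited). The gripper opens to 85 mm and grips with 20 to 120 N. Pads are 22 mm wide; open, the fingers measure 114 mm over their backs; the gripper's body (76 mm by 85 mm) begins 54 mm behind the grasp point. The pads swing forward as they close: fully open they stand 13 mm farther back than shut.
Start: joints at [1.183, 0.469, -0.049, 1.532, 0.024, 1.141, -0.082], TCP at [0.237, -0.632, 0.242] pointing down, gripper open.
Joint ranges: [-2.59, 2.59], [-0.33, 1.99], [-1.39, 1.29], [0.1, 2.45], [-1.04, 4.18], [0.21, 1.99], [-2.66, 2.66]. Speed limits (rad/s): [2.57, 2.57, 3.14, 3.14, 3.14, 3.14, 3.14].

INTERFACE

Orientations are given as [roll, pitch, yaw] about the fixed x, y, z axes, in that order (R = Rz(yaw) Ry(pitch) Rx(roll)).
In Python, from plant import robot gives the robot as it stands. Calls block until the motion is done:
- robot.goto(position, orientation): joint-space move of the TCP to a pose.
- robot.move_straight(position, vel=0.15, attitude=None, contact_N=None): straight line of the TCP; attitude=None keeps the orientation; vel is the mean speed in m/s. With contact_N (N) it stops when the force on the tool has changed by that much, and returns True; else False.
- robot.move_joints(angles): joint-space move.
- robot.grip(opening, strength=None): opening from 0.0 (shut) to 1.0 (fully open); strength is the grip in N (None keeps the last); returns when the fingers have stopped.
- robot.sleep(seconds).
- robot.inverse_kinematics(position, orientation): joint angles nearest the present ones, or None.
- robot.sense(): the state.
- robot.grab_frame(name): name is "side" or "top" or "wrist"; returns a dict with "image" (384x512x3 uint8, red, green, blue), "range_z" (384x512 float32, m along the optical axis (not along the pixel's ray), 0 where there is no reading), "fx", "fy", "cx", "cy" (pixels), "R" (3x3) and "t" (3): a world point X has camera coordinates R X + t. Camera axes: x right, y down, z forward; pixel columns grow to the right and rows downward; lengths in m; the calibration is good to about 2 mm. A picture is of the moment at which its call begins.
A pose or a line that the arm cannot do raises robot.IKError and nothing moves.
- robot.close_job(): hands the job in; it is judged then, once.
The state is a dict: "t": time; "joint_pos": joint angles; "joint_velocities": joint speeds; "effort": joint torques, N m; "tcp_pos": TCP position; "tcp_rot": TCP orientation; "wrist_force": force on the tool from outside, world axes, zero at the start; "torque": the same for the moment, N m; "opening": opening from 0.0 (shut) to 1.0 (fully open); "gripper_force": force on a finger pad.
Only numpy, scipy, OpenCV 4.12 (cv2) and the standard library are available. Lean on these libraries where they do the work, as an engineer would, in place of code of your own. Each camera call takes 0.05 s, during which the arm holds its last target. There are 200 camera calls.

## Working session

There is one attempt and no reset: what is moved stays moved. The work goes in short steps, each a Python script; the robot and the scene stay as the last script left them, time stands still between calls to the robot, and variables do not carry over. Pictures are saved under pics/ and viewed, at most 10 in all, crops included, and the job is handed in when it is done.

```bash
ls; mkdir -p pics
python3 - <<'E'
from plant import robot
import numpy as np,cv2
for n in("top","side"):
    f=robot.grab_frame(n); np.savez(f"pics/{n}0.npz",**f)
    cv2.imwrite(f"pics/{n}0.png",f["image"][:,:,::-1])
    print(n,f["fx"],f["cx"],f["cy"],(-f["R"].T@f["t"]).round(3),f["R"].round(3).tolist())
s=robot.sense();print(robot.nose_length,s["tcp_pos"],s["tcp_rot"],s["opening"],s["t"])
E
```

```text
pics
top 374.077899921121 254.71091191565569 193.09608069810284 [ 0.54  -0.04   0.844] [[0.028, -0.999, -0.023], [-0.998, -0.027, -0.059], [0.059, 0.024, -0.998]]
side 392.67404381771564 253.24066791680747 190.00779868440904 [ 0.427 -0.603  0.668] [[0.966, -0.256, 0.019], [-0.172, -0.698, -0.696], [0.192, 0.669, -0.718]]
0.011 [ 0.23687306 -0.63153994  0.24133182] [-3.13981465e+00  9.93718660e-05  3.58875963e-01] 1.0013734577045859 0.1
```

View pics/top0.png

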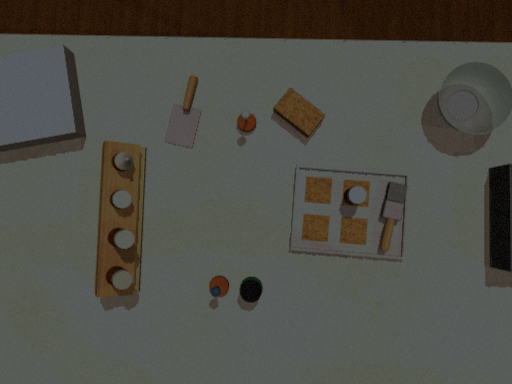

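View pics/side0.png

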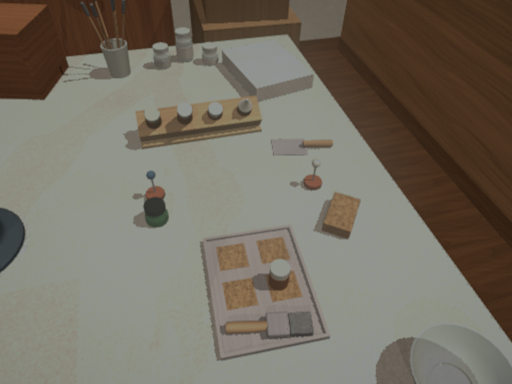

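The top view shows the rack at left with its length along world x: caps at about (122,279), (124,239) and (122,199), and the dropper at the far end (124,161). The tray is at right with cork squares at about (318,190), (356,193), (316,228) and (353,231). The stray squat jar is at (357,195), on the far-right square. Next I'll measure.

```bash
cat > h.py <<'E'
import numpy as np,cv2
def cloud(f):
    v,u=np.mgrid[:384,:512]; z=f["range_z"]
    c=np.stack([(u-f["cx"])/f["fx"]*z,(v-f["cy"])/f["fy"]*z,z],-1)
    return (c-f["t"])@f["R"]
def ray(f,u,v,h):
    d=f["R"].T@np.array([(u-f["cx"])/f["fx"],(v-f["cy"])/f["fy"],1]); o=-f["R"].T@f["t"]
    return o+d*(h-o[2])/d[2]
def proj(f,X):
    c=f["R"]@X+f["t"]; return np.array([c[0]/c[2]*f["fx"]+f["cx"],c[1]/c[2]*f["fy"]+f["cy"]])
E
python3 - <<'E'
import numpy as np,cv2
from h import *
for n in("top","side"):
    f=dict(np.load(f"pics/{n}0.npz")); P=cloud(f); im=f["image"]; hsv=cv2.cvtColor(im,cv2.COLOR_RGB2HSV)
    print(n,"tablez",np.median(P[...,2][(f["range_z"]>0)&(abs(P[...,2])<.03)]))
    # cork + caps
    m=cv2.inRange(hsv,(5,110,50),(25,255,255))
    cn,_,st,ce=[*cv2.connectedComponentsWithStats(m)][0:4]
    for i in range(1,cn):
        if st[i,4]>150:
            mm=_==i; cs,_c=cv2.findContours(mm.astype(np.uint8),0,2); r=cv2.minAreaRect(max(cs,key=len))
            print("cork",st[i].tolist(),ray(f,*r[0],.006).round(4),np.round(r[1],1),round(r[2],1),"z",np.median(P[mm][:,2]).round(3))
f=dict(np.load("pics/top0.npz")); P=cloud(f); z=P[...,2]
# rack face: fit plane to points around
reg=np.zeros((384,512),bool); reg[140:300,95:150]=1
hsv=cv2.cvtColor(f["image"],cv2.COLOR_RGB2HSV)
m=reg&(hsv[...,1]>90)&(hsv[...,0]<25)&(z>.035)&(z<.085)
Q=P[m]
for _ in range(6):
    A=np.c_[Q[:,:2],np.ones(len(Q))]; k=np.linalg.lstsq(A,Q[:,2],rcond=None)[0]
    e=abs(A@k-Q[:,2]); Q=Q[e<max(.003,np.median(e)*2)]
n=np.array([-k[0],-k[1],1]);n/=np.linalg.norm(n)
print("plane",k,n.round(3),"tilt",np.degrees(np.arccos(n[2])),len(Q),"yaw of -x",np.degrees(np.arctan2(n[1],n[0])))
d=P@n-k[2]*n[2]; cs,_=cv2.findContours((reg&(abs(d)<.006)&(z>.03)).astype(np.uint8),0,2)
r=cv2.minAreaRect((Q[:,:2]*1000).astype(np.float32)); print("rack rect",r, Q[:,2].min(),Q[:,2].max(), Q.min(0),Q.max(0))
w=(hsv[...,1]<70)&reg&(d>.015)
N,l,st,ce=cv2.connectedComponentsWithStats(w.astype(np.uint8))
for i in range(1,N):
    if st[i,4]>30:
        q=P[l==i]; h=d[l==i]; t=np.percentile(h,80); q=q[abs(h-t)<.004]
        print(st[i].tolist(),"standout",t.round(4),"top mean",q.mean(0).round(4),len(q))
    # stray jar
w=(z>.045)&(z<.08)&(np.hypot(P[...,0]-ray(f,357,195,.058)[0],P[...,1]-ray(f,357,195,.058)[1])<.04)
q=P[w];print("stray",np.median(q[:,2]),q.mean(0),q.min(0),q.max(0),len(q))
E
```

```text
top tablez 0.0008643903846807149
cork [183, 76, 14, 34, 244] [0.8159 0.1361 0.006 ] [ 8.  34.2] 14.0 z 0.019
cork [274, 88, 51, 48, 1183] [ 0.7774 -0.1146  0.006 ] [45.  26.6] 38.2 z 0.029
cork [237, 114, 19, 17, 221] [0.7505 0.0052 0.006 ] [16. 18.] 90.0 z 0.015
cork [95, 141, 51, 156, 4903] [0.5218 0.2821 0.006 ] [ 44.5 155.3] 3.1 z 0.057
cork [305, 177, 27, 27, 634] [ 0.6005 -0.1604  0.006 ] [25.3 25. ] 3.8 z 0.007
cork [343, 180, 27, 27, 264] [ 0.596  -0.2443  0.006 ] [25.7 25.1] 3.8 z 0.007
cork [302, 214, 27, 27, 648] [ 0.5167 -0.1557  0.006 ] [25.5 25.3] 4.4 z 0.007
cork [340, 217, 27, 28, 659] [ 0.5125 -0.2395  0.006 ] [25.9 25.7] 4.8 z 0.007
cork [380, 219, 14, 32, 258] [ 0.5058 -0.3136  0.006 ] [ 8.2 32.2] 11.3 z 0.025
cork [209, 276, 20, 20, 242] [0.3837 0.0535 0.006 ] [19.3 18.2] 29.1 z 0.014
side tablez 0.0010675178860692909
cork [0, 0, 175, 99, 10974] [0.2101 0.8263 0.006 ] [174.  98.] 0.0 z 0.03
cork [190, 0, 98, 36, 2082] [0.7967 0.9757 0.006 ] [35. 97.] 90.0 z -0.049
cork [311, 0, 201, 341, 38233] [ 1.0044 -0.013   0.006 ] [340. 200.] 90.0 z -0.572
cork [269, 277, 32
[... 233 characters left out ...]
3518 yaw of -x -90.06357361419434
rack rect ((525.0755615234375, 266.6850280761719), (64.18358612060547, 324.20867919921875), 89.92365264892578) 0.03887063030368908 0.0770185438423761 [0.36297008 0.2345249  0.03887063] [0.68717077 0.29882638 0.07701854]
[114, 152, 19, 18, 257] standout 0.0361 top mean [0.6439 0.2498 0.0884] 74
[112, 191, 20, 18, 275] standout 0.0311 top mean [0.565  0.2514 0.0841] 268
[114, 230, 20, 19, 301] standout 0.0581 top mean [0.4855 0.2345 0.1054] 280
[112, 270, 20, 20, 313] standout 0.0578 top mean [0.4056 0.2348 0.1054] 289
stray 0.05861470517688371 [ 0.58801189 -0.23269202  0.0582131 ] [ 0.57107819 -0.2510225   0.04512872] [ 0.60679327 -0.21518339  0.06325825] 271
```

The rack, tray and caps agree with the given sizes: tall standouts are about 57 mm at x=0.405 and 0.485, the squat is about 31 mm at x=0.565, and the dropper is at x=0.645. The cork grid pitch is 83.9 mm. Next I'll check cap normals and IK.

```bash
cat >> h.py <<'E'
from plant import robot
FL,NL,NR,FR=[np.array(p+(.006,)) for p in((.6005,-.1604),(.5167,-.1557),(.5125,-.2395),(.5963,-.2442))]
Y=0.0  # yaw of the tool for all grasps; may be set to pi
def att(tilt): # tool axis leaning up towards world -y by tilt deg, fingers closing in the y-z plane
    return [-np.pi+np.radians(tilt),0,0] if Y==0 else [np.pi-np.radians(tilt),0,np.pi]
def axis(tilt): return np.array([0,-np.sin(np.radians(tilt)),np.cos(np.radians(tilt))])
E
python3 - <<'E'
import h; from h import *
f=dict(np.load("pics/top0.npz")); P=cloud(f)
for n,c in(("sq",[.565,.2514,.0841]),("t2",[.4855,.2345,.1054]),("t1",[.4056,.2348,.1054])):
    Q=P[np.linalg.norm(P-c,axis=-1)<.016]; 
    for _ in range(3):
        w,v=np.linalg.eigh(np.cov(Q.T)); e=abs((Q-Q.mean(0))@v[:,0]); Q=Q[e<.003]
    m=v[:,0]*np.sign(v[2,0]); print(n,m.round(3),np.degrees(np.arccos(m[2])).round(1),len(Q))
for h.Y in(0,np.pi):
  for n,c,t,k in(("sq",[.565,.2514,.0835],30,.016),("t2",[.4855,.2345,.105],35,.03),("t1",[.4056,.2348,.105],35,.03)):
    p=np.array(c)-k*h.axis(t)
    for q,a in((p,t),(p+.1*h.axis(t),t),(p+.1*h.axis(t),0)):
        j=robot.inverse_kinematics(q,h.att(a)); print(h.Y,n,q.round(3),None if j is None else np.round(j,2))
  for p in(FL,FR,NL,NR):
    for dz in (.036,.2):
        j=robot.inverse_kinematics(p+[0,0,dz],h.att(0)); print(h.Y,"place",None if j is None else np.round(j,2))
E
```

```text
sq [-0.025 -0.484  0.875] 29.0 193
t2 [-0.017 -0.565  0.825] 34.4 213
t1 [ 0.002 -0.547  0.837] 33.2 215
0 sq [0.565 0.259 0.07 ] [ 0.14  0.64 -0.55  1.92 -0.37  0.53 -1.55]
0 sq [0.565 0.209 0.156] [ 0.22  0.5  -0.54  1.89 -0.4   0.73 -1.52]
0 sq [0.565 0.209 0.156] [ 0.06  0.53 -0.67  1.77  0.39  0.98 -2.33]
0 t2 [0.486 0.252 0.08 ] [ 0.25  0.58 -0.64  2.11 -0.61  0.45 -1.31]
0 t2 [0.486 0.194 0.162] [ 0.33  0.4  -0.57  2.08 -0.63  0.7  -1.28]
0 t2 [0.486 0.194 0.162] [ 0.17  0.43 -0.8   1.94  0.38  0.93 -2.39]
0 t1 [0.406 0.252 0.08 ] [ 0.29  0.51 -0.72  2.28 -0.79  0.36 -1.17]
0 t1 [0.406 0.195 0.162] [ 0.4   0.29 -0.64  2.24 -0.73  0.66 -1.2 ]
0 t1 [0.406 0.195 0.162] [ 0.36  0.4  -1.09  2.09  0.45  0.91 -2.55]
0 place [ 0.33  0.62 -0.19  1.82  0.17  0.72 -1.52]
0 place [ 0.38  0.43 -0.25  1.7   0.12  1.03 -1.48]
0 place [ 0.41  0.64 -0.12  1.76  0.11  0.74 -1.34]
0 place [ 0.44  0.46 -0.17  1.64  0.08  1.05 -1.32]
0 place [ 0.37  0.52 -0.2   2.01  0.17  0.62 -1.51]
0 place [ 0.45  0.3  -0.29  1.88  0.1   0.97 -1.46]
0 place [ 0.47  0.55 -0.14  1.95  0.12  0.65 -1.32]
0 place [ 
[... 650 characters left out ...]
9793 t1 [0.406 0.195 0.162] [ 0.84  0.52 -1.24  2.23 -0.17  0.54  1.41]
3.141592653589793 t1 [0.406 0.195 0.162] [ 0.4   0.43 -1.15  2.09  0.49  0.93  0.55]
3.141592653589793 place [ 0.66  0.71 -0.66  1.8   0.57  0.83  1.29]
3.141592653589793 place [ 0.72  0.52 -0.75  1.68  0.39  1.1   1.43]
3.141592653589793 place [ 0.76  0.73 -0.64  1.74  0.56  0.86  1.44]
3.141592653589793 place [ 0.82  0.55 -0.72  1.62  0.4   1.12  1.57]
3.141592653589793 place [ 0.7   0.6  -0.63  1.99  0.53  0.72  1.3 ]
3.141592653589793 place [ 0.83  0.39 -0.78  1.86  0.32  1.02  1.49]
3.141592653589793 place [ 0.83  0.63 -0.62  1.93  0.53  0.75  1.47]
3.141592653589793 place [ 0.93  0.43 -0.74  1.81  0.33  1.04  1.63]
```

```bash
cat >> h.py <<'E'
def pick(tcp,tilt,back):
    tcp=np.array(tcp); a=att(tilt)
    robot.goto(tcp+back*axis(tilt),a)
    robot.move_straight(tcp,vel=.1)
    robot.grip(0.0,40); s=robot.sense(); print("grip",s["opening"],s["gripper_force"],s["t"])
    robot.move_straight(tcp+back*axis(tilt),vel=.12)
    print("held",robot.sense()["opening"],robot.sense()["wrist_force"].round(2) if hasattr(robot.sense()["wrist_force"],"round") else "")
def place(sq,k,up=.09): # k: TCP height above the jar's underside
    sq=np.array(sq); a=att(0)
    robot.goto(sq+[0,0,k+up],a)
    robot.move_straight(sq+[0,0,k+.006],vel=.12); robot.sleep(.2)
    hit=robot.move_straight(sq+[0,0,k-.004],vel=.02,contact_N=3)
    z=robot.sense()["tcp_pos"][2]-k-.006; robot.grip(.75); robot.sleep(.2)
    robot.move_straight(sq+[0,0,k+.1],vel=.15); print("placed",hit,"dz",round(z,4),"t",robot.sense()["t"])
E
python3 - <<'E'
from h import *
pick([.588,-.233,.043],0,.09)
place(NR,.037)
f=robot.grab_frame("side"); cv2.imwrite("pics/s1.png",f["image"][120:,150:400,::-1])
E
```

```text
grip 0.4281738987997398 40.22138133645058 3.6167
held 0.4278779318385496 [ 0.12 -0.06 -0.8 ]
placed True dz 0.0006 t 7.7417
```

View pics/s1.png

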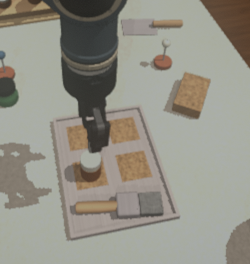

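The stray jar stands upright on the near-right square (crop pixel ~(90,165)), the floor contact height matched within 0.6 mm, and nothing else moved. Next is the squat jar in the rack.

Run:
```python
from h import *
robot.grip(1.0)
pick(np.array([.565,.2514,.0835])-.015*axis(30),30,.1)
f=robot.grab_frame("side"); cv2.imwrite("pics/s2.png",f["image"][:,100:400,::-1])
```

```text
grip 0.429994244822489 40.05061626434326 11.4417
held 0.43338703319543476 [-0.66  0.2  -1.54]
```

View pics/s2.png

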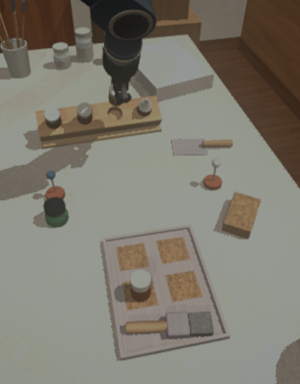

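The gripper holds the squat jar above its pocket (~(115,93)); the tall jars and the dropper are unmoved, and opening 0.43 matches the jar's width. I'll place it and do the first tall jar.

Run:
```python
from h import *
place(NL,.037)
robot.grip(1.0)
pick(np.array([.4855,.2345,.105])-.03*axis(34),34,.1)
f=robot.grab_frame("side"); cv2.imwrite("pics/s3.png",f["image"][:,100:400,::-1])
```

```text
placed True dz 0.0001 t 16.675
grip 0.4378996395917976 39.12688560783863 19.9917
held 0.4331728090979355 [ 0.15 -0.67 -1.4 ]
```

View pics/s3.png

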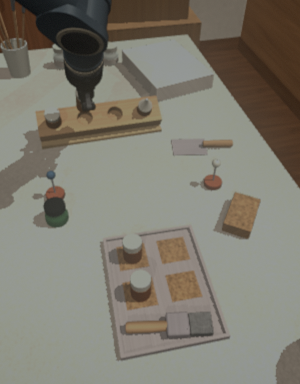

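Both squat jars are upright in the near row (~(132,245), (141,283)); the tall jar is out of its pocket in the gripper. I'll place it far-right, then take the last one to far-left.

Run:
```python
from h import *
place(FR,.048)
robot.grip(1.0)
pick(np.array([.4056,.2348,.105])-.03*axis(34),34,.1)
f=robot.grab_frame("side"); cv2.imwrite("pics/s4.png",f["image"][:,100:400,::-1])
```

```text
placed True dz 0.0007 t 25.4833
grip 0.436385382857298 38.69360815733671 29.225
held 0.4381432249387882 [-0.22  0.07 -1.09]
```

View pics/s4.png

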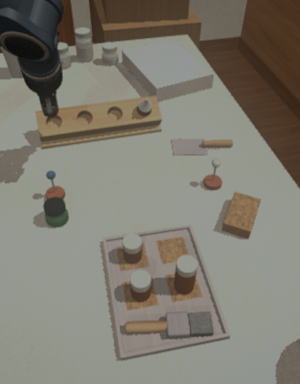

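The tall jar stands upright on far-right (~(185,275)), and the last one is in the gripper above its pocket (~(50,105)). I'll place it on far-left, back off, and measure everything.

Run:
```python
from h import *
place(FL,.048)
robot.goto([.45,.1,.3],att(0)); robot.sleep(.5)
f=robot.grab_frame("top"); P=cloud(f)
cv2.imwrite("pics/t5.png",f["image"][100:320,60:430,::-1])
for n,s,h in(("FL",FL,.084),("FR",FR,.084),("NL",NL,.058),("NR",NR,.058)):
    m=(np.hypot(P[...,0]-s[0],P[...,1]-s[1])<.035)&(abs(P[...,2]-h)<.006); q=P[m]
    A=np.c_[q[:,:2],np.ones(len(q))]; k=np.linalg.lstsq(A,q[:,2],rcond=None)[0]
    mid=(q.min(0)+q.max(0))/2
    print(n,"off mean",(q.mean(0)-s)[:2].round(4),"mid",(mid-s)[:2].round(4),"z",np.median(q[:,2]).round(4),"tilt",np.degrees(np.hypot(*k[:2])).round(1),len(q))
print(robot.sense()["t"])
```

```text
placed True dz 0.0007 t 34.5583
FL off mean [-0.0011 -0.0006] mid [-0.0015 -0.0009] z 0.0848 tilt 0.9 273
FR off mean [-0.0013  0.0001] mid [-0.0013  0.0003] z 0.0848 tilt 1.6 277
NL off mean [-0.0004  0.0007] mid [-0.0007  0.001 ] z 0.0587 tilt 0.8 260
NR off mean [0.0004 0.0013] mid [0.0005 0.0011] z 0.0586 tilt 2.1 269
36.375
```

View pics/t5.png

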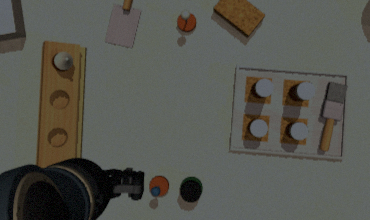

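All four jars are on their squares (crop ~(262,88), (302,93), (258,128), (297,131)) within 1.5 mm. The bystanders and the dropper are in place, and the arm is clear.

```bash
python3 -c "
from plant import robot
print(robot.close_job())"
```

```text
the job is handed in; nothing more can be done
None
```

I handed the job in at about 36 s: both tall jars stand in the far row and both squat jars in the near row, each upright and within about 1.5 mm of its square's centre in the final top view, with the dropper bottle still in the rack and nothing else visibly moved.

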